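# Slide the loaded parts tray from the riser across the gap onto the tool chest

### The job

Slide the blue parts tray, with the heavy jar at its nose left standing in its pocket, from the pine riser across the open gap and in between the two rails on top of the red tool chest, keeping it flat and low all the way: neither end may sag into the gap or be lifted off. Push it fully home so that its nose seats snugly on the black rubber bumper of the yellow stop with a light but definite press, never ramming the stop or forcing the rails, then let go and leave the oil bottle, green tin and tape roll where they stand.

Things in the scene. Friction and masses are not known exactly. Their poses are not given: they have to be found in the camera images.
- tray: Blue open tray, 130 (its x) by 220 (its y) by 35 mm, 0.28 kg (+-15 %); origin at the centre of its underside. Its -y end is the nose and enters the chest first; the nose's bottom edge is bevelled (rises 7 mm over the last 12 mm). Walls 5-6 mm, flat tail wall at y = +110 mm. Sockets up to 28 mm high are fixed inside; nothing but jar and tail tab stands above the rim.
- tray_lead (a point): Middle of the tray's nose end, at underside level (tray frame 0, -110, 0 mm).
- tray_tail (a point): Middle of the tray's tail end, at underside level (tray frame 0, 110, 0 mm).
- tray_tab (a point): Grip point in the middle of the black upright tab at the tray's tail (tray frame 0, 104, 60 mm). The tab is 56 mm wide in x, 12 mm thick in y (y = 98 to 110 mm, flush with the tail wall's outside) and rises to 78 mm above the underside, 43 mm above the rim; it can be pinched along y from above.
- tray_pocket (a point): Centre of the floor of the jar's pocket in the tray (tray frame 0, -68, 6 mm).
- jar: Dark jar with orange cap, 60 mm across, 80 mm high, 0.55 kg (+-15 %), standing loose in the pocket at the tray's nose; origin at the centre of its underside. It puts the loaded tray's centre of mass about 40 mm nose-wards of the tray's origin: unless its tail is held down, the tray tips nose-down before the nose has crossed the gap.
- chest: Low red tool chest, fixed, 210 (x) by 300 (y) mm, top deck 100 mm above the origin (centre of underside). The tray comes in over its +y edge (y = 150 mm), sliding to -y.
- rails: Pair of dark guide rails, 15 mm high, fixed on the chest's deck; origin on the deck right above the chest's origin, same axes. Parallel to y, 135 mm apart inside (2.5 mm room each side of the tray), straight from y = -150 to 80 mm, then flaring outwards to y = 139 mm (about 170 mm apart).
- mouth (a point): Middle of the chest's +y top edge, at deck height, where the tray comes in.
- stop: Yellow block fixed on the chest's deck, 100 mm wide, 34 high, 22 thick; origin at deck height mid +y face, 105 to 128 mm to the -y side of the chest's origin. A black rubber bumper, 70 mm wide, sticks out of that face by 3 to 23 mm, set differently each time and told by no pose (look, and feel for it). It does not give; it is what the nose must press on.
- riser: Fixed pine riser, 230 (x) by 260 (y) mm, top deck 100 mm above its origin (centre of its underside), parallel to the chest, on its +y side. Open gap of 120 to 135 mm between riser and chest; its deck may lie up to 2 mm higher or lower than the chest's. Decks and rails are waxed: the tray slides at about 0.2 friction.
- riser_edge (a point): Middle of the riser's top edge on the gap side, at deck height.
- oil: Yellow oil bottle, 60 mm across, 130 mm high, standing on the bench; leave alone. Origin at the centre of its underside.
- tin: Green tin, 72 mm across, 85 mm high, standing on the bench; leave alone. Origin at the centre of its underside.
- tape: Grey tape roll lying flat, 90 mm across, 45 mm high; leave alone. Origin at the centre of its underside.
Mind the look-alikes: they are no part of the job. What is meant by the jar is not pink or turquoise, and is the larger of those in its own colour.

How it is judged:
By the outcome, as a careful person would: the job done as asked, in the order asked, and still so for the second after the job is handed in, with the robot touching nothing.
It also fails if it takes over 67 s, if anything falls off the work surface, if the arm or the gripper's body presses on something with over 40 N, if the wrist force passes 120 N, or if a joint passes its speed limit or range.

### The arm

A 6-joint arm with a two-finger parallel gripper is mounted at the origin on the work surface. World frame = base frame: x ahead of the robot, y to its left, z up, the work surface at z = 0. Lengths are in mm, angles in rad, forces in N, time in s.
With the tool pointing down it reaches from about 300 to 775 mm from the base axis. Payload 14.6 kg.
Tool frame: the origin (TCP) lies at the very end of the fingers, on their centre line; the grasp point (between the pads) lies 19 mm behind it; z points along the fingers, y is the line along which they close (so a half turn about z gives the same grasp; the last joint's range is limited). The gripper opens to 94 mm and grips with 3 to 60 N. Pads are 16 mm wide; open, the fingers measure 119 mm over their backs; the gripper's body (75 mm by 177 mm) begins 78 mm behind the grasp point.
Start: joints at [-1.362, 0.3, 1.521, -0, 1.321, -0.067], TCP at [149.767, -529.206, 205.446] pointing down, gripper open.
Joint ranges: [-3.03, 3.03], [-0.79, 2.21], [0.23, 2.52], [-1.04, 4.18], [0, 3.07], [-2.55, 2.55]. Speed limits (rad/s): [2.22, 2.22, 2.57, 3.14, 3.14, 3.14].

### API

Orientations are given as [roll, pitch, yaw] about the fixed x, y, z axes, in that order (R = Rz(yaw) Ry(pitch) Rx(roll)).
In Python, from cell import manip, camera, get_calibration gives the robot as it stands.
- The arm moves only by the tool arm_command, never from a script. Its argument "targets" is a list of rows, each an object of numbers: "hand": the opening, from -1 (shut) to 1 (fully open), so that 0 is half open; "x", "y", "z": the shift along the tool's x, y, z in m; "yaw": the turn about the tool's z in rad. In form: [{"hand": .., "x": .., "y": .., "z": .., "yaw": ..}, ...]. A call has 1 to 10 rows; each row shifts and turns the commanded pose from where the row before left it, along the tool's axes as they then stand; what a row does not reach is not made up. A row lasts 1/10 s, in which the tool goes at most 50 mm and 8.59 degrees, less where a joint would pass 70% of its speed; a pose out of reach is approached as far as the arm can. A call is refused whole if a number of a shift passes 0.05 or a number of a turn 0.15, either way. A call with a gripper value outside its range is refused whole. The fingers move at their own pace and stop on an object; "newtons" is the grip in N (left out, the last holds). Time passes only in rows, so rows that do not move let the fingers close. It gives the time, the measured TCP pose, the force, the opening and the grip force at its end, in the units of the state.
- manip.read_state(): the state, without advancing time (a new reading comes with each control period).
- camera(name): name is "scene" or "top" or "wrist"; returns the picture (400x640x3 uint8, red, green, blue); there is no depth.
- get_calibration(name): a dict with "K" (3x3 intrinsics, pixels), "dist_coeffs" ([k1, k2, p1, p2, k3] as OpenCV has them; the pictures are not rectified), "cam_to_world" (4x4, takes a point from camera to world coordinates). Camera axes: x right, y up, looking along -z (the intrinsics and any distortion apply to the point x, -y, -z); pixel columns grow to the right and rows downward; lengths in mm; the calibration is good to about 2 mm. A picture is of the moment at which its call begins: read the wrist's pose just before it. get_calibration takes no time and is no camera call; for the wrist camera it gives the pose at the moment of the call.
- manip.sign_off(): hands the job in; it is judged then, once.
The state is a dict: "clock": time; "joints": joint angles; "qd": joint speeds; "effort": joint torques, N m; "eef_pos": TCP position; "eef_rot": TCP orientation; "wrist_force": force on the tool from outside, world axes, zero at the start; "moment": the same for the moment, N m; "finger_gap": finger opening in mm; "finger_force": force on a finger pad.
Only numpy, scipy, OpenCV 4.12 (cv2) and the standard library are available. Lean on these libraries where they do the work, as an engineer would, in place of code of your own. Each camera call takes 0.05 s, during which the arm holds its last target. There are 200 camera calls.

## Working session

There is one attempt and no reset: what is moved stays moved. The work goes in short steps, Python scripts to look and compute and a tool call to move; the robot and the scene stay as the last step left them, time stands still between calls to the robot, and variables do not carry over. Pictures are saved under pics/ and viewed, at most 10 in all, crops included, and the job is handed in when it is done.

Besides the shell and the picture viewer there is one more tool, called after ">>>" in YAML: its name, and indented under it one key for each argument. arm_command: Moves the arm, as the interface text tells. Its arguments: {"type":"object","properties":{"targets":{"type":"array"},"newtons":{"type":"number"}},"required":["targets"]}

```bash
mkdir -p pics; ls; python3 - <<'E'
from cell import manip,camera,get_calibration
import cv2,numpy as np
s=manip.read_state();print(s['clock'],s['eef_pos'],s['eef_rot'],s['finger_gap'],s['wrist_force'])
for n in('scene','top'):
    c=get_calibration(n);print(n,np.round(c['K'],1).tolist(),c['dist_coeffs'],np.round(c['cam_to_world'],3).tolist())
    cv2.imwrite(f'pics/{n}0.png',camera(n)[:,:,::-1])
E
```

```text
pics
0.0 [ 149.68575609 -528.96734382  204.88750968] [-3.14045919e+00 -3.88164967e-05  2.75782875e-01] 94.00511681145586 [-0.09404272  0.22733993 -0.41815602]
scene [[387.4, 0.0, 316.1], [0.0, 387.4, 199.1], [0.0, 0.0, 1.0]] [-0.04298078  0.          0.          0.          0.        ] [[-0.913, -0.354, 0.202, 726.441], [0.408, -0.776, 0.482, 327.7], [-0.014, 0.523, 0.853, 848.652], [0.0, 0.0, 0.0, 1.0]]
top [[424.4, 0.0, 319.9], [0.0, 424.4, 197.3], [0.0, 0.0, 1.0]] [-0.10347149  0.          0.          0.          0.        ] [[0.157, 0.965, -0.21, 338.617], [-0.988, 0.154, -0.034, -81.503], [-0.001, 0.213, 0.977, 1025.94], [0.0, 0.0, 0.0, 1.0]]
```

View pics/top0.png

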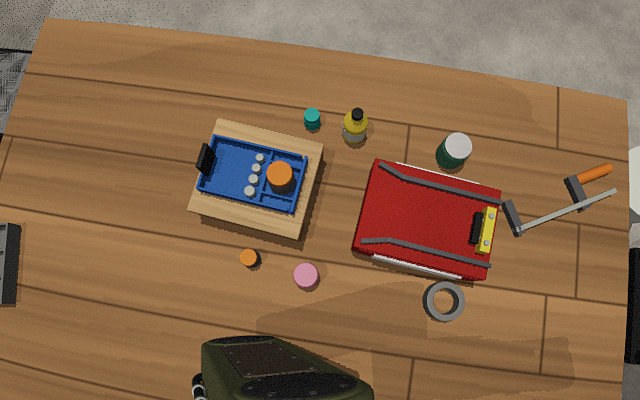

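View pics/scene0.png

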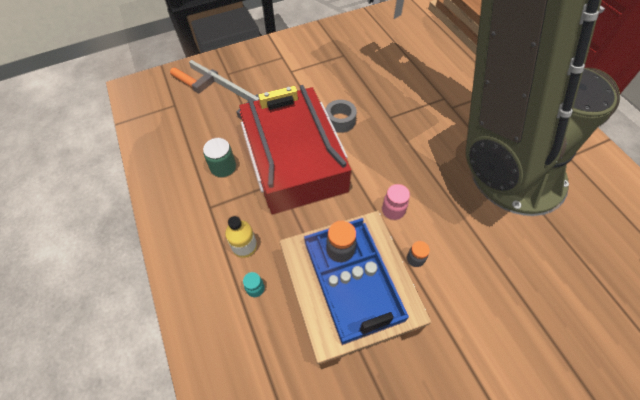

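The top view shows the riser at about (255,180) and the chest at about (430,220). There are four possible jars:
- (280,174): orange cap, larger, standing in the tray. It fits the description.
- (249,258): small, orange cap.
- (306,275): pink.
- (312,118): turquoise.

I'll take enlarged crops to confirm the jar and to measure.

```bash
python3 - <<'E'
import cv2
i=cv2.imread('pics/top0.png')
def crop(a,b,c,d,f,n):
    o=cv2.resize(i[b:d,a:c],None,fx=f,fy=f,interpolation=cv2.INTER_CUBIC)
    for x in range((a+9)//10*10,c,10):
        cv2.line(o,(int((x-a+.5)*f),0),(int((x-a+.5)*f),6 if x%50 else 14),(255,255,255),1)
        if x%20==0: cv2.putText(o,str(x),(int((x-a+.5)*f)-10,24),0,.35,(255,255,255),1)
    for y in range((b+9)//10*10,d,10):
        cv2.line(o,(0,int((y-b+.5)*f)),(6,int((y-b+.5)*f)),(255,255,255),1)
        if y%20==0: cv2.putText(o,str(y),(10,int((y-b+.5)*f)+4),0,.35,(255,255,255),1)
    cv2.imwrite(n,o)
crop(185,112,330,246,4.4,'pics/c1.png')
crop(345,150,515,290,4.2,'pics/c2.png')
E
```

```text
(no output)
```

View pics/c1.png

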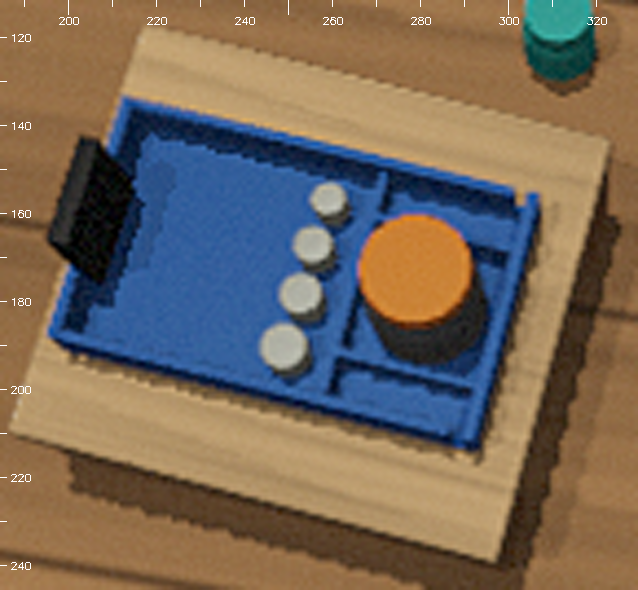

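View pics/c2.png

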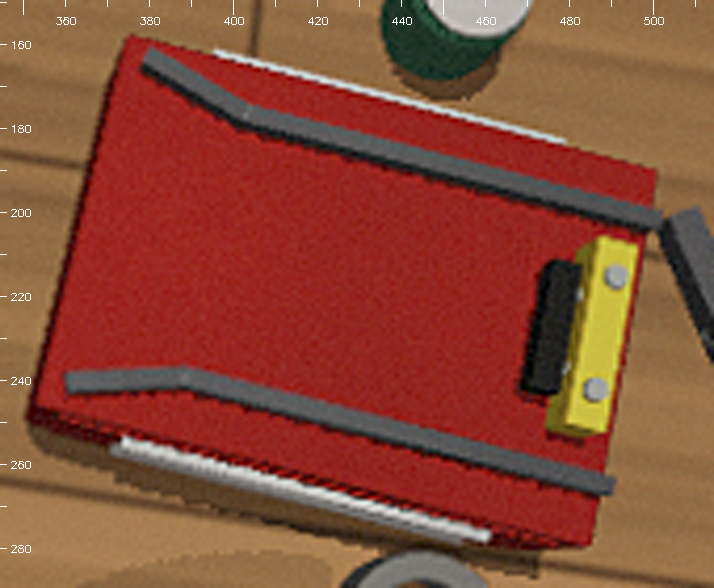

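The enlarged crop confirms that the jar at (280,174), wide orange cap on a dark body, stands in its pocket in the tray's nose. The riser corners, tray rim, rails and bumper are all clear, with the bumper front at about (475,212)–(470,242). I'll fit the known rectangles to these.

```bash
cat > h.py <<'E'
import numpy as np,cv2
from scipy.optimize import least_squares
from cell import get_calibration
def P(px,z,name='top',c=None):
    c=c or get_calibration(name);K=np.array(c['K'],float);T=np.array(c['cam_to_world'],float)
    u=cv2.undistortPoints(np.array(px,float).reshape(-1,1,2),K,np.array(c['dist_coeffs'],float)).reshape(-1,2)
    d=np.c_[u[:,0],-u[:,1],-np.ones(len(u))]@T[:3,:3].T;o=T[:3,3]
    return o[:2]+d[:,:2]*((z-o[2])/d[:,2:3])
def fit(loc,w):
    f=lambda p:(np.array(loc)@np.array([[np.cos(p[2]),np.sin(p[2])],[-np.sin(p[2]),np.cos(p[2])]])+p[:2]-w).ravel()
    best=min((least_squares(f,[*w.mean(0),t]) for t in(-1,0,1)),key=lambda r:r.cost)
    return best.x,best.fun.reshape(-1,2)
E
python3 - <<'E'
from h import *
c1=lambda l:np.array(l)/4.4+[184.5,111.5]
c2=lambda l:np.array(l)/4.2+[344.5,149.5]
np.set_printoptions(precision=1,suppress=True)
R=lambda x,y:[(x,y),(x,-y),(-x,-y),(-x,y)]
# image left = +y ; image up = +x
def show(n,px,z,loc):
    w=P(px,z);p,r=fit(loc,w);print(n,p[:2],round(p[2],4),'res',r.tolist());return p
ri=show('riser',c1([(143,25),(610,141),(497,563),(10,433)]),100,R(115,130))
tr=show('tray',c1([(122,97),(539,194),(477,449),(50,335)]),135,R(65,110))
ch=show('chest',c2([(130,36),(656,168),(592,547),(30,410)]),100,R(105,150))
print('rail in')
def inl(p,w):
    c,s=np.cos(p[2]),np.sin(p[2]);return (w-p[:2])@np.array([[c,-s],[s,c]])
print('railtop edges chest frame',inl(ch,P(c2([(242,121),(655,228),(663,212),(250,105),(185,368),(612,479),(185,385),(608,495)]),115)))
print('stop top',inl(ch,P(c2([(603,236),(638,244),(605,435),(550,430)]),134)))
print('bumper, z=125,117,100',*[inl(ch,P(c2([(548,261),(525,388)]),z)) for z in(125,117,100)])
print('riser in chest',inl(ch,ri[None,:2]),'tray in chest',inl(ch,tr[None,:2]), tr[2]-ch[2],'tray in riser',inl(ri,tr[None,:2]))
print('tab tops',P(c1([(82,136),(50,213)]),178), 'jar', P(c1([(416,270)]),186))
for n,p,z in(('oil',(355,118),130),('tin',(458,144),85)): print(n,P([p],z))
E
```

```text
riser [562.9 102.5] -0.0967 res [[0.0739308593831538, 0.285035237181944], [1.3469489761689601, -1.5674906567933675], [-0.5307770558948732, -0.45819965512109206], [-0.8901027796574112, 1.740655055890528]]
tray [562.2 106.3] -0.0868 res [[0.11953215515211468, -1.0709698968956047], [-0.5881724025443873, -1.522043355218159], [2.121488585280815, 1.2575486178466946], [-1.652848337888372, 1.3354646342670549]]
chest [ 529.7 -296. ] -0.0951 res [[0.6154039007046777, 3.218468139137542], [-0.3368998044568343, -1.1165370364024625], [-1.283893778065874, -0.25454271112710103], [1.0053896818179737, -1.8473883739366102]]
rail in
railtop edges chest frame [[  68.7   79.4]
 [  67.5 -148. ]
 [  77.2 -150.9]
 [  78.4   77.1]
 [ -67.1   80.2]
 [ -68.8 -148. ]
 [ -75.7   78.3]
 [ -77.4 -147.4]]
stop top [[  50.5 -114.4]
 [  51.  -133.4]
 [ -50.8 -133.3]
 [ -55.2 -105. ]]
bumper, z=125,117,100 [[ 32.7 -91.1]
 [-35.6 -91.3]] [[ 34.9 -93.7]
 [-34.  -93.8]] [[ 39.4 -99.1]
 [-30.7 -99.2]]
riser in chest [[ -4.8 399.9]] tray in chest [[ -5.9 403.5]] 0.008374991252079245 tray in riser [[-1.   3.7]]
tab tops [[599.5 212.2]
 [559.1 219. ]] jar [[556.4  39. ]]
oil [[724.6 -99.5]]
tin [[ 719.1 -350.4]]
```

>>> arm_command:
  targets:
    - {"hand":1,"x":0,"y":0,"z":-0.01,"yaw":0.125}
    - {"hand":1,"x":0,"y":0,"z":-0.01,"yaw":0.125}
    - {"hand":1,"x":0,"y":0,"z":-0.01,"yaw":0.124}
    - {"hand":1,"x":0.01,"y":-0.02,"z":0,"yaw":0}
    - {"hand":1,"x":0.017,"y":-0.037,"z":0,"yaw":0}
    - {"hand":1,"x":0.017,"y":-0.037,"z":0,"yaw":0}
    - {"hand":1,"x":0.017,"y":-0.037,"z":0,"yaw":0}
    - {"hand":1,"x":0.017,"y":-0.037,"z":0,"yaw":0}
    - {"hand":1,"x":0.017,"y":-0.037,"z":0,"yaw":0}
    - {"hand":1,"x":0.017,"y":-0.037,"z":0,"yaw":0}

```text
clock: 1.1
eef_pos: [285.3, -297.8, 235.3]
eef_rot: [-3.141, 0.0, -0.099]
wrist_force: [1.4, -0.7, 1.2]
finger_gap: 94.1
finger_force: 0.0
```

>>> arm_command:
  targets:
    - {"hand":1,"x":0.017,"y":-0.037,"z":0,"yaw":0}
    - {"hand":1,"x":0.017,"y":-0.037,"z":0,"yaw":0}
    - {"hand":1,"x":0.017,"y":-0.037,"z":0,"yaw":0}
    - {"hand":1,"x":0.017,"y":-0.037,"z":0,"yaw":0}
    - {"hand":1,"x":0.017,"y":-0.037,"z":0,"yaw":0}
    - {"hand":1,"x":0.017,"y":-0.037,"z":0,"yaw":0}
    - {"hand":1,"x":0.017,"y":-0.037,"z":0,"yaw":0}
    - {"hand":1,"x":0.017,"y":-0.037,"z":0,"yaw":0}
    - {"hand":1,"x":0.017,"y":-0.037,"z":0,"yaw":0}
    - {"hand":1,"x":0.01,"y":-0.02,"z":0,"yaw":0}

```text
clock: 2.1
eef_pos: [482.5, 38.4, 235.0]
eef_rot: [-3.141, 0.001, -0.096]
wrist_force: [-0.0, -1.2, 0.3]
finger_gap: 94.0
finger_force: 0.0
```

>>> arm_command:
  targets:
    - {"hand":1,"x":0.014,"y":-0.035,"z":0,"yaw":0}
    - {"hand":1,"x":0.014,"y":-0.035,"z":0,"yaw":0}
    - {"hand":1,"x":0.014,"y":-0.035,"z":0,"yaw":0}
    - {"hand":1,"x":0.014,"y":-0.035,"z":0,"yaw":0}
    - {"hand":1,"x":0.01,"y":-0.025,"z":0,"yaw":0}
    - {"hand":1,"x":0.005,"y":-0.014,"z":0,"yaw":0}
    - {"hand":1,"x":0,"y":0,"z":0,"yaw":0}
    - {"hand":1,"x":0,"y":0,"z":0,"yaw":0}

```text
clock: 2.9
eef_pos: [569.7, 206.7, 235.0]
eef_rot: [3.141, 0.001, -0.098]
wrist_force: [-0.3, -0.9, 0.1]
finger_gap: 94.0
finger_force: 0.0
```

```bash
python3 - <<'E'
from h import *
from cell import manip,camera
import json
s=manip.read_state();c=get_calibration('wrist')
json.dump({k:np.array(v).tolist() for k,v in c.items()},open('w1.json','w'))
i=camera('wrist')[:,:,::-1];cv2.imwrite('pics/w1.png',i)
print(s['eef_pos'],s['eef_rot'],np.round(c['K'],1).tolist(),np.round(c['cam_to_world'],2).tolist(),s['joints'],s['wrist_force'])
E
```

```text
[569.70387794 206.73701081 235.02102727] [ 3.14113920e+00  7.52078708e-04 -9.79577638e-02] [[312.7, 0.0, 316.5], [0.0, 312.7, 201.4], [0.0, 0.0, 1.0]] [[-0.1, 0.97, 0.23, 636.57], [-1.0, -0.1, -0.02, 200.67], [0.0, -0.23, 0.97, 415.45], [0.0, 0.0, 0.0, 1.0]] [ 2.87741319e-01  4.07837842e-01  1.30754711e+00 -1.38636698e-04
  1.42707512e+00  1.95651515e+00] [-0.32776044 -0.9063615   0.12166238]
```

View pics/w1.png

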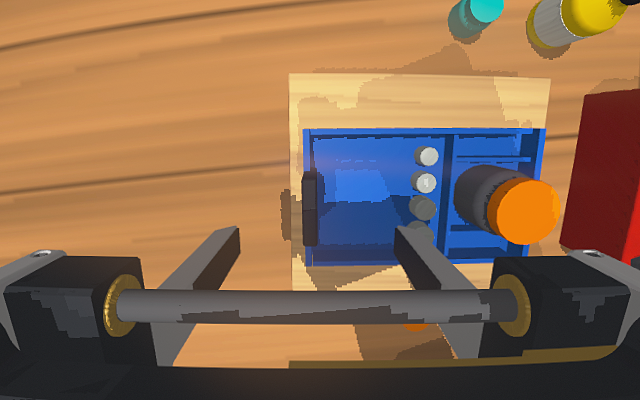

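The wrist view shows the tab at (303–317, 172–245) and the tray rim at about (304,129) to (545,265). The jar is upright and the fingertips lie nose-wards and sideways of the tab in perspective. I'll compute the positions.

```bash
python3 - <<'E'
from h import *
import json
np.set_printoptions(precision=1,suppress=True)
c=json.load(open('w1.json'))
print('tab',P([(303,172),(303,245),(317,172),(317,245)],178,c=c))
w=P([(304,129),(545,129),(304,265)],135,c=c);print(w)
print(fit([(65,110),(65,-110),(-65,110)],w))
print('riser',P([(290,74),(550,79),(292,290)],100,c=c))
E
```

```text
tab [[603.7 214.2]
 [544.7 220.7]
 [602.7 203.5]
 [543.6 209.4]]
[[635.4 211.6]
 [615.9  -5.1]
 [507.3 225.6]]
(array([561.2, 109.6,  -0.1]), array([[ 0.8,  1.3],
       [-0.4, -0.9],
       [-0.5, -0.4]]))
riser [[687.9 220.8]
 [661.9 -33.9]
 [462.3 245.4]]
```

>>> arm_command:
  targets:
    - {"hand":1,"x":0.003,"y":-0.005,"z":0.01,"yaw":0}
    - {"hand":1,"x":0,"y":0,"z":0.02,"yaw":0}
    - {"hand":1,"x":0,"y":0,"z":0.02,"yaw":0}
    - {"hand":1,"x":0,"y":0,"z":0.02,"yaw":0}
    - {"hand":1,"x":0,"y":0,"z":0.015,"yaw":0}
    - {"hand":1,"x":0,"y":0,"z":0.009,"yaw":0}
    - {"hand":1,"x":0,"y":0,"z":0,"yaw":0}
    - {"hand":1,"x":0,"y":0,"z":0,"yaw":0}

```text
clock: 3.75
eef_pos: [573.8, 211.8, 142.1]
eef_rot: [-3.141, -0.001, -0.098]
wrist_force: [0.8, 0.1, -0.1]
finger_gap: 94.1
finger_force: 0.0
```

>>> arm_command:
  targets:
    - {"hand":0.2}
    - {"hand":-0.3}
    - {"hand":-0.5}
    - {"hand":-0.6}
    - {"hand":-0.7}
    - {"hand":-0.8}
    - {"hand":-1}
    - {"hand":-1}
    - {"hand":-1}
    - {"hand":-1}
  newtons: 20

```text
schema error: expected keys hand, x, y, z, yaw
```

>>> arm_command:
  targets:
    - {"hand":0.2,"x":0,"y":0,"z":0,"yaw":0}
    - {"hand":-0.2,"x":0,"y":0,"z":0,"yaw":0}
    - {"hand":-0.5,"x":0,"y":0,"z":0,"yaw":0}
    - {"hand":-0.6,"x":0,"y":0,"z":0,"yaw":0}
    - {"hand":-0.7,"x":0,"y":0,"z":0,"yaw":0}
    - {"hand":-0.8,"x":0,"y":0,"z":0,"yaw":0}
    - {"hand":-1,"x":0,"y":0,"z":0,"yaw":0}
    - {"hand":-1,"x":0,"y":0,"z":0,"yaw":0}
    - {"hand":-1,"x":0,"y":0,"z":0,"yaw":0}
    - {"hand":-1,"x":0,"y":0,"z":0,"yaw":0}
  newtons: 20

```text
clock: 4.75
eef_pos: [573.4, 211.8, 141.4]
eef_rot: [3.142, 0.0, -0.098]
wrist_force: [0.2, 0.3, -0.0]
finger_gap: 17.5
finger_force: 0.0
```

>>> arm_command:
  targets:
    - {"hand":-1,"x":0,"y":0,"z":0,"yaw":0}
    - {"hand":-1,"x":0,"y":0,"z":0,"yaw":0}
    - {"hand":-1,"x":0,"y":0,"z":0,"yaw":0}
    - {"hand":-1,"x":0,"y":0,"z":0,"yaw":0}
  newtons: 50

```text
clock: 5.15
eef_pos: [573.5, 211.8, 141.5]
eef_rot: [3.142, -0.0, -0.098]
wrist_force: [0.8, 0.2, 0.4]
finger_gap: 11.8
finger_force: 50.0
```

```bash
python3 - <<'E'
from h import *
from cell import manip,camera
i=camera('top')[:,:,::-1];cv2.imwrite('pics/t1.png',i)
s=manip.read_state();print(s['clock'],s['eef_pos'],s['eef_rot'],s['finger_gap'],s['wrist_force'],s['moment'])
cv2.imwrite('pics/t1c.png',cv2.resize(i[112:246,185:330],None,fx=4.4,fy=4.4,interpolation=cv2.INTER_CUBIC))
E
```

```text
5.2 [573.50586063 211.82191823 141.45216229] [ 3.14158015e+00 -1.01070735e-04 -9.82020098e-02] 11.765859400020108 [ 0.37579972 -0.76409948  0.0056248 ] [-0.06774009 -0.18903105  0.0880664 ]
```

View pics/t1c.png

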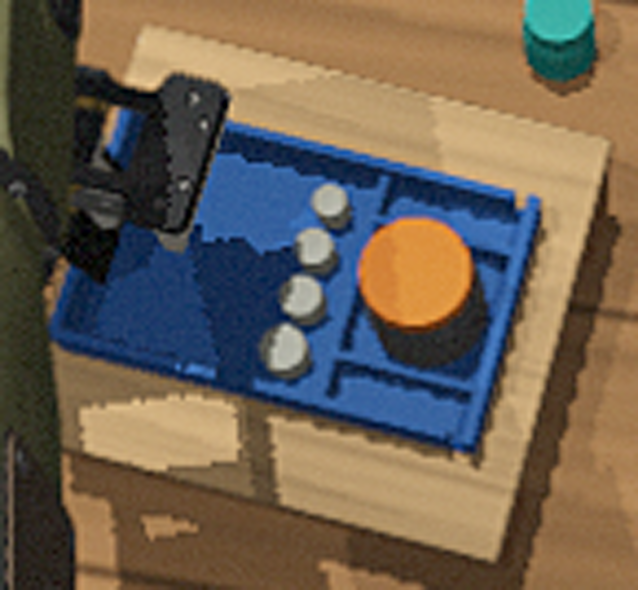

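The grip holds at an 11.8 mm gap. The jar stands in its pocket, and the tray has squared up to the tool. The rim corners are at crop (539,200), (473,450) and (52,340). I'll fit these and work out the path.

```bash
python3 - <<'E'
from h import *
np.set_printoptions(precision=1,suppress=True)
c1=lambda l:np.array(l)/4.4+[184.5,111.5]
c2=lambda l:np.array(l)/4.2+[344.5,149.5]
w=P(c1([(539,198),(474,450),(52,338)]),135);p,r=fit([(65,-110),(-65,-110),(-65,110)],w);print(p,round(p[2],4),r.tolist())
# edges: upper wall pts and lower wall pts
T=p[:2];print('rim mid-lines', P(c1([(230,125),(510,192),(150,369),(440,442)]),135))
q=P(c2([(242,121),(655,228),(185,368),(612,479)]),115);a=(q[0]+q[2])/2;b=(q[1]+q[3])/2;print('rails centre',a,b,'yaw',-(a-b)[0]/(a-b)[1])
for pt,n in((T,'fit'),(np.array([573.5,211.8]),'tcp')):
    t=-0.098;d=np.array([np.cos(t),np.sin(t)]);print(n,'lateral to a,b', (a-pt)@d,(b-pt)@d)
E
```

```text
[561.  105.7  -0.1] -0.0912 [[-0.21607679804037616, -1.9994512457157754], [1.1953540937115577, -0.33875330866270303], [-0.979277295670272, 2.338204596574485]]
rim mid-lines [[629.9 153.2]
 [616.8   7.1]
 [499.6 167. ]
 [486.3  19.4]]
rails centre [ 538.1 -216.6] [ 514.9 -443.3] yaw -0.10194516393055485
fit lateral to a,b 8.701214951885024 7.88241446660173
tcp lateral to a,b 6.63977340365237 5.82097291836908
```

>>> arm_command:
  targets:
    - {"hand":-1,"x":0.0,"y":0.002,"z":0,"yaw":0.003}
    - {"hand":-1,"x":0.001,"y":0.003,"z":0,"yaw":0.002}
    - {"hand":-1,"x":0.0015,"y":0.005,"z":0,"yaw":0}
    - {"hand":-1,"x":0.0015,"y":0.006,"z":0,"yaw":0}
    - {"hand":-1,"x":0.0015,"y":0.006,"z":0,"yaw":0}
    - {"hand":-1,"x":0.0015,"y":0.006,"z":0,"yaw":0}
    - {"hand":-1,"x":0.0015,"y":0.006,"z":0,"yaw":0}
    - {"hand":-1,"x":0,"y":0.006,"z":0,"yaw":0}
    - {"hand":-1,"x":0,"y":0.006,"z":0,"yaw":0}
    - {"hand":-1,"x":0,"y":0.006,"z":0,"yaw":0}

```text
clock: 6.2
eef_pos: [576.5, 158.7, 141.5]
eef_rot: [-3.142, 0.0, -0.103]
wrist_force: [1.0, 1.2, -0.7]
finger_gap: 11.9
finger_force: 50.0
```

>>> arm_command:
  targets:
    - {"hand":-1,"x":0,"y":0.006,"z":0,"yaw":0}
    - {"hand":-1,"x":0,"y":0.006,"z":0,"yaw":0}
    - {"hand":-1,"x":0,"y":0.006,"z":0,"yaw":0}
    - {"hand":-1,"x":0,"y":0.006,"z":0,"yaw":0}
    - {"hand":-1,"x":0,"y":0.006,"z":0,"yaw":0}

```text
clock: 6.7
eef_pos: [573.4, 128.9, 141.5]
eef_rot: [-3.142, -0.0, -0.103]
wrist_force: [0.3, 2.2, 0.3]
finger_gap: 12.2
finger_force: 50.0
```

>>> arm_command:
  targets:
    - {"hand":-1,"x":0,"y":0.006,"z":0,"yaw":0}
    - {"hand":-1,"x":0,"y":0.006,"z":0,"yaw":0}
    - {"hand":-1,"x":0,"y":0.006,"z":0,"yaw":0}
    - {"hand":-1,"x":0,"y":0.006,"z":0,"yaw":0}
    - {"hand":-1,"x":0,"y":0.006,"z":0,"yaw":0}
    - {"hand":-1,"x":0,"y":0.005,"z":0,"yaw":0}
  newtons: 60

```text
clock: 7.3
eef_pos: [569.9, 94.1, 141.5]
eef_rot: [-3.142, -0.0, -0.103]
wrist_force: [0.9, 1.7, 1.3]
finger_gap: 11.9
finger_force: 60.0
```

```bash
python3 - <<'E'
from h import *
from cell import manip,camera
i=camera('scene')[:,:,::-1]
s=manip.read_state();print(s['clock'],s['eef_pos'],s['eef_rot'],s['finger_gap'],s['wrist_force'],s['moment'])
j=camera('top')[:,:,::-1];cv2.imwrite('pics/t2.png',j)
a=cv2.resize(i[90:310,220:430],None,fx=1.9,fy=1.9,interpolation=cv2.INTER_CUBIC)
b=cv2.resize(j[120:280,240:440],None,fx=2,fy=2.6,interpolation=cv2.INTER_CUBIC)
cv2.imwrite('pics/m2.png',np.hstack([a[:416],b[:416]]))
E
```

```text
7.35 [569.8255635   93.4651314  141.51158915] [ 3.14133285e+00 -4.48986918e-05 -1.03669832e-01] 11.653613390942615 [-0.62937524 -2.31783166 -0.42792157] [-0.16309242  0.01454166  0.00844908]
```

View pics/m2.png

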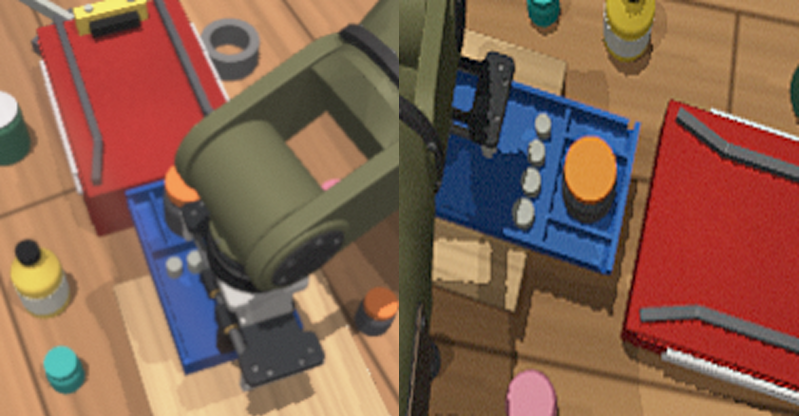

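The tray is level across the gap with the jar upright. The nose corners in the right half are at (638,122) and (611,272), about 25 mm short of the chest edge. I'll check the lateral alignment.

```bash
python3 - <<'E'
from h import *
np.set_printoptions(precision=1,suppress=True)
c=lambda l:(np.array(l,float)-[400,0]+.5)/[2,2.6]+[239.5,119.5]
w=P(c([(638,122),(611,272),(520,84),(470,231)]),135);print(w)
m=(w[0]+w[1])/2
a=np.array([538.1,-216.6]);b=np.array([514.9,-443.3]);t=-.102
d=np.array([np.cos(t),np.sin(t)]);e=np.array([-np.sin(t),np.cos(t)])
print('nose width',np.hypot(*(w[0]-w[1])),'lateral to go',(a-m)@d,(b-m)@d,'mouth local y nose',(m-[529.7,-296])@e)
print('corner lateral vs inner rail',(w[:2]-a)@d, 'yaws',-(w[2]-w[0])[0]/(w[2]-w[0])[1],-(w[3]-w[1])[0]/(w[3]-w[1])[1])
E
```

```text
[[ 610.9 -123.2]
 [ 480.4 -112.5]
 [ 623.7    9.7]
 [ 490.3   41.3]]
nose width 130.98391452586097 lateral to go 2.539749591201798 2.543656269534111 mouth local y nose 178.8345672852695
corner lateral vs inner rail [ 62.9 -68. ] yaws -0.09583382929300671 -0.06474181559944386
```

>>> arm_command:
  targets:
    - {"hand":-1,"x":0.0005,"y":0.003,"z":0,"yaw":0}
    - {"hand":-1,"x":0.0005,"y":0.004,"z":0,"yaw":0}
    - {"hand":-1,"x":0.0005,"y":0.005,"z":0,"yaw":0}
    - {"hand":-1,"x":0.0005,"y":0.005,"z":0,"yaw":0}
    - {"hand":-1,"x":0.0005,"y":0.005,"z":0,"yaw":0}
    - {"hand":-1,"x":0,"y":0.005,"z":0,"yaw":0}
    - {"hand":-1,"x":0,"y":0.005,"z":0,"yaw":0}

```text
clock: 8.1
eef_pos: [569.1, 62.0, 141.6]
eef_rot: [-3.141, -0.0, -0.103]
wrist_force: [1.2, 1.6, 2.8]
finger_gap: 11.7
finger_force: 60.0
```

>>> arm_command:
  targets:
    - {"hand":-1,"x":0,"y":0.005,"z":0,"yaw":0}
    - {"hand":-1,"x":0,"y":0.005,"z":0,"yaw":0}
    - {"hand":-1,"x":0,"y":0.005,"z":0,"yaw":0}
    - {"hand":-1,"x":0,"y":0.005,"z":0,"yaw":0}

```text
clock: 8.5
eef_pos: [566.9, 41.9, 141.5]
eef_rot: [3.141, 0.0, -0.103]
wrist_force: [-0.2, 3.0, 3.3]
finger_gap: 12.3
finger_force: 60.0
```

```bash
python3 - <<'E'
from h import *
from cell import manip,camera
s=manip.read_state();print(s['clock'],s['eef_pos'],s['eef_rot'],s['finger_gap'],s['wrist_force'],s['moment'])
E
```

```text
8.5 [566.92577134  41.94157796 141.472158  ] [ 3.14088341e+00  1.17228243e-06 -1.03002592e-01] 12.331626784836793 [-0.20486684  3.02702625  3.26892632] [-0.506972    0.05450811 -0.02729102]
```

>>> arm_command:
  targets:
    - {"hand":-1,"x":0,"y":0.005,"z":0,"yaw":0}
    - {"hand":-1,"x":0,"y":0.005,"z":0,"yaw":0}
    - {"hand":-1,"x":0,"y":0.005,"z":0,"yaw":0}
    - {"hand":-1,"x":0,"y":0.005,"z":0,"yaw":0}
    - {"hand":-1,"x":0,"y":0.005,"z":0,"yaw":0}
    - {"hand":-1,"x":0,"y":0.005,"z":0,"yaw":0}

```text
clock: 9.1
eef_pos: [564.0, 12.3, 141.7]
eef_rot: [-3.142, -0.0, -0.103]
wrist_force: [0.7, 2.7, 5.5]
finger_gap: 11.8
finger_force: 60.0
```

```bash
python3 - <<'E'
from h import *
from cell import manip,camera
s=manip.read_state();print(s['clock'],s['eef_pos'],s['eef_rot'],s['finger_gap'],s['wrist_force'],s['moment'])
j=camera('top')[:,:,::-1];cv2.imwrite('pics/t3.png',j)
cv2.imwrite('pics/t3c.png',cv2.resize(j[130:280,310:510],None,fx=4,fy=4,interpolation=cv2.INTER_CUBIC))
E
```

```text
9.1 [564.0035293   12.34415559 141.67474399] [-3.14156418e+00 -4.70935813e-04 -1.03188467e-01] 11.798627945141957 [0.66040911 2.65159875 5.5153403 ] [-0.53246095  0.13580914  0.00142731]
```

View pics/t3c.png

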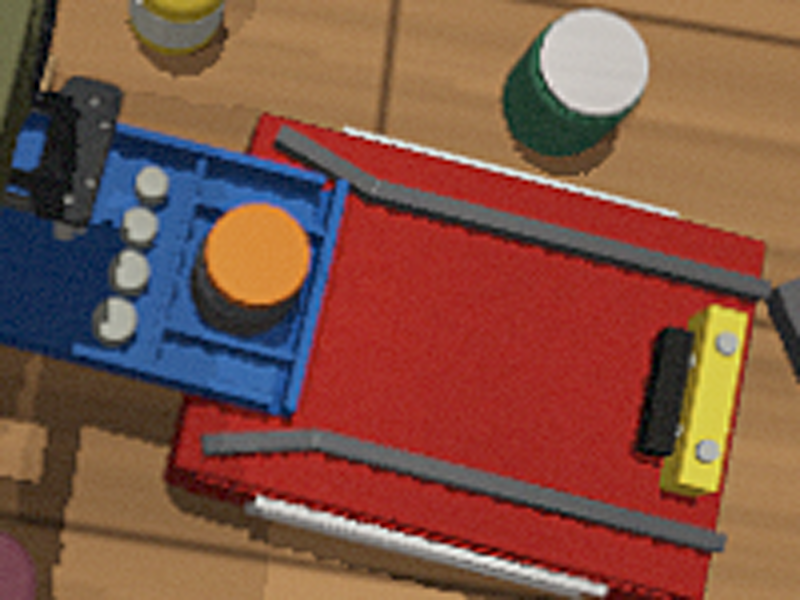

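The nose is now on the chest at crop corners (347,180) and (291,412), the jar is upright, and the rails' inner edges are visible. I'll check the lateral fit again.

```bash
python3 - <<'E'
from h import *
np.set_printoptions(precision=2,suppress=True)
c=lambda l:(np.array(l,float)+.5)/4+[309.5,129.5]
w=P(c([(347,181),(291,413),(120,125),(76,351)]),135);m=(w[0]+w[1])/2
q=P(c([(371,195),(766,300),(315,433),(722,537)]),115);a=(q[0]+q[2])/2;b=(q[1]+q[3])/2
t=-(a-b)[0]/(a-b)[1];d=np.array([np.cos(t),np.sin(t)]);e=np.array([-d[1],d[0]])
print('rail width',(q[0]-q[2])@d,(q[1]-q[3])@d,'yaw',t,'nose w',np.hypot(*(w[0]-w[1])))
print('to go',(a-m)@d,(b-m)@d,'nose y',(m-[529.7,-296])@e,'yaws',-(w[2]-w[0])[0]/(w[2]-w[0])[1],-(w[3]-w[1])[0]/(w[3]-w[1])[1],m)
bm=P(c([(662,328),(637,455)]),125);print('bumper y',(bm-[529.7,-296])@e,'dist',(m-bm)@e)
E
```

```text
rail width 137.51848812499364 135.5765276391712 yaw -0.10314617938592939 nose w 131.69451531789377
to go -1.0491032037675532 -0.96608467670222 nose y 96.61816781440716 yaws -0.09300905251194813 -0.12818493988294155 [ 539.98 -199.93]
bumper y [-91.16 -90.81] dist [187.78 187.43]
```

>>> arm_command:
  targets:
    - {"hand":-1,"x":-0.0005,"y":0.004,"z":-0.0002,"yaw":0}
    - {"hand":-1,"x":0,"y":0.004,"z":-0.0002,"yaw":0}
    - {"hand":-1,"x":0,"y":0.004,"z":-0.0002,"yaw":0}
    - {"hand":-1,"x":0,"y":0.004,"z":-0.0002,"yaw":0}
    - {"hand":-1,"x":0,"y":0.004,"z":-0.0002,"yaw":0}
    - {"hand":-1,"x":0,"y":0.004,"z":0,"yaw":0}

```text
clock: 9.75
eef_pos: [560.8, -11.4, 142.2]
eef_rot: [-3.141, 0.0, -0.103]
wrist_force: [0.8, 2.0, 2.3]
finger_gap: 12.0
finger_force: 60.0
```

```bash
cat > st.py <<'E'
from cell import manip
import numpy as np
s=manip.read_state();print(s['clock'],np.round(s['eef_pos'],1),np.round(s['wrist_force'],1),np.round(s['moment'],2),round(s['finger_gap'],1))
E
python3 st.py
```

```text
9.75 [560.8 -11.4 142.2] [0.8 2.  2.3] [ 0.04 -0.07  0.07] 12.0
```

>>> arm_command:
  targets:
    - {"hand":-1,"x":0,"y":0.005,"z":0,"yaw":0}
    - {"hand":-1,"x":0,"y":0.005,"z":0,"yaw":0}
    - {"hand":-1,"x":0,"y":0.005,"z":0,"yaw":0}
    - {"hand":-1,"x":0,"y":0.005,"z":0,"yaw":0}
    - {"hand":-1,"x":0,"y":0.005,"z":0,"yaw":0}
    - {"hand":-1,"x":0,"y":0.005,"z":0,"yaw":0}

```text
clock: 10.35
eef_pos: [557.8, -41.3, 142.4]
eef_rot: [-3.142, 0.0, -0.103]
wrist_force: [-0.3, 2.1, 0.1]
finger_gap: 11.4
finger_force: 60.0
```

>>> arm_command:
  targets:
    - {"hand":-1,"x":0,"y":0.005,"z":0,"yaw":0}
    - {"hand":-1,"x":0,"y":0.005,"z":0,"yaw":0}
    - {"hand":-1,"x":0,"y":0.005,"z":0,"yaw":0}
    - {"hand":-1,"x":0,"y":0.005,"z":0,"yaw":0}
    - {"hand":-1,"x":0,"y":0.005,"z":0,"yaw":0}
    - {"hand":-1,"x":0,"y":0.005,"z":0,"yaw":0}

```text
clock: 10.95
eef_pos: [554.7, -71.1, 142.4]
eef_rot: [-3.142, 0.0, -0.103]
wrist_force: [1.2, 1.0, 0.5]
finger_gap: 11.8
finger_force: 60.0
```

```bash
python3 st.py
```

```text
10.95 [554.7 -71.1 142.4] [1.2 1.  0.5] [0.26 0.04 0.05] 11.8
```

>>> arm_command:
  targets:
    - {"hand":-1,"x":0,"y":0.005,"z":0,"yaw":0}
    - {"hand":-1,"x":0,"y":0.005,"z":0,"yaw":0}
    - {"hand":-1,"x":0,"y":0.005,"z":0,"yaw":0}
    - {"hand":-1,"x":0,"y":0.005,"z":0,"yaw":0}
    - {"hand":-1,"x":0,"y":0.005,"z":0,"yaw":0}
    - {"hand":-1,"x":0,"y":0.005,"z":0,"yaw":0}
    - {"hand":-1,"x":0,"y":0.005,"z":0,"yaw":0}
    - {"hand":-1,"x":0,"y":0.005,"z":0,"yaw":0}

```text
clock: 11.75
eef_pos: [550.6, -111.0, 142.5]
eef_rot: [3.142, -0.0, -0.103]
wrist_force: [1.0, 1.8, 0.8]
finger_gap: 11.7
finger_force: 60.0
```

>>> arm_command:
  targets:
    - {"hand":-1,"x":0,"y":0.005,"z":0,"yaw":0}
    - {"hand":-1,"x":0,"y":0.005,"z":0,"yaw":0}
    - {"hand":-1,"x":0,"y":0.005,"z":0,"yaw":0}
    - {"hand":-1,"x":0,"y":0.005,"z":0,"yaw":0}
    - {"hand":-1,"x":0,"y":0.004,"z":0,"yaw":0}
    - {"hand":-1,"x":0,"y":0.003,"z":0,"yaw":0}
    - {"hand":-1,"x":0,"y":0.002,"z":0,"yaw":0}
    - {"hand":-1,"x":0,"y":0,"z":0,"yaw":0}

```text
clock: 12.55
eef_pos: [547.6, -139.8, 142.4]
eef_rot: [3.141, -0.0, -0.103]
wrist_force: [-0.5, -1.4, 0.3]
finger_gap: 12.0
finger_force: 60.0
```

```bash
python3 st.py; python3 - <<'E'
from h import *
from cell import camera
j=camera('top')[:,:,::-1]
cv2.imwrite('pics/t4c.png',cv2.resize(j[150:290,380:510],None,fx=4,fy=4,interpolation=cv2.INTER_CUBIC))
E
```

```text
12.55 [ 547.6 -139.8  142.4] [-0.5 -1.4  0.3] [-0.21  0.02  0.06] 12.0
```

View pics/t4c.png

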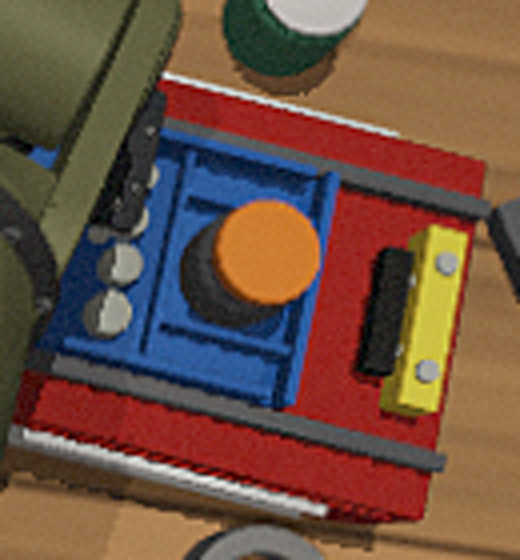

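The tray is between the rails with the jar upright. The nose rim at about (318,290) is roughly 35 mm short of the bumper front at about (373,312), so I'll approach slowly and feel for contact.

>>> arm_command:
  targets:
    - {"hand":-1,"x":0,"y":0.003,"z":0,"yaw":0}
    - {"hand":-1,"x":0,"y":0.004,"z":0,"yaw":0}
    - {"hand":-1,"x":0,"y":0.004,"z":0,"yaw":0}
    - {"hand":-1,"x":0,"y":0.004,"z":0,"yaw":0}
    - {"hand":-1,"x":0,"y":0.004,"z":0,"yaw":0}
    - {"hand":-1,"x":0,"y":0.003,"z":0,"yaw":0}
    - {"hand":-1,"x":0,"y":0.002,"z":0,"yaw":0}
    - {"hand":-1,"x":0,"y":0.001,"z":0,"yaw":0}

```text
clock: 13.4
eef_pos: [545.1, -164.4, 142.5]
eef_rot: [-3.142, -0.0, -0.103]
wrist_force: [-0.0, 1.5, -0.1]
finger_gap: 11.6
finger_force: 60.0
```

>>> arm_command:
  targets:
    - {"hand":-1,"x":0,"y":0.001,"z":0,"yaw":0}
    - {"hand":-1,"x":0,"y":0.001,"z":0,"yaw":0}
    - {"hand":-1,"x":0,"y":0.001,"z":0,"yaw":0}
    - {"hand":-1,"x":0,"y":0.001,"z":0,"yaw":0}

```text
clock: 13.8
eef_pos: [544.7, -168.3, 142.4]
eef_rot: [-3.142, 0.0, -0.103]
wrist_force: [-0.6, 2.3, 1.1]
finger_gap: 11.6
finger_force: 60.0
```

>>> arm_command:
  targets:
    - {"hand":-1,"x":0,"y":0.001,"z":0,"yaw":0}
    - {"hand":-1,"x":0,"y":0.001,"z":0,"yaw":0}
    - {"hand":-1,"x":0,"y":0.001,"z":0,"yaw":0}

```text
clock: 14.1
eef_pos: [544.4, -171.3, 142.5]
eef_rot: [-3.142, -0.0, -0.103]
wrist_force: [0.2, 1.7, 1.1]
finger_gap: 11.7
finger_force: 60.0
```

>>> arm_command:
  targets:
    - {"hand":-1,"x":0,"y":0.0005,"z":0,"yaw":0}
    - {"hand":-1,"x":0,"y":0.0005,"z":0,"yaw":0}
    - {"hand":-1,"x":0,"y":0.0005,"z":0,"yaw":0}

```text
clock: 14.4
eef_pos: [544.2, -172.7, 142.5]
eef_rot: [3.142, -0.0, -0.103]
wrist_force: [0.5, 2.4, 1.4]
finger_gap: 11.4
finger_force: 60.0
```

>>> arm_command:
  targets:
    - {"hand":-1,"x":0,"y":0.0005,"z":0,"yaw":0}
    - {"hand":-1,"x":0,"y":0.0005,"z":0,"yaw":0}
    - {"hand":-1,"x":0,"y":0.0005,"z":0,"yaw":0}

```text
clock: 14.7
eef_pos: [544.0, -174.3, 142.4]
eef_rot: [3.142, -0.0, -0.103]
wrist_force: [-0.2, 1.3, 0.9]
finger_gap: 11.9
finger_force: 60.0
```

>>> arm_command:
  targets:
    - {"hand":-1,"x":0,"y":0.0005,"z":0,"yaw":0}
    - {"hand":-1,"x":0,"y":0.0005,"z":0,"yaw":0}

```text
clock: 14.9
eef_pos: [544.0, -175.2, 142.5]
eef_rot: [-3.142, -0.0, -0.103]
wrist_force: [-0.9, 1.8, 1.0]
finger_gap: 11.6
finger_force: 60.0
```

>>> arm_command:
  targets:
    - {"hand":-1,"x":0,"y":0.0005,"z":0,"yaw":0}
    - {"hand":-1,"x":0,"y":0.0005,"z":0,"yaw":0}
    - {"hand":-1,"x":0,"y":0.0005,"z":0,"yaw":0}

```text
clock: 15.2
eef_pos: [543.9, -175.3, 142.5]
eef_rot: [-3.139, 0.0, -0.103]
wrist_force: [0.7, 15.3, 3.7]
finger_gap: 11.8
finger_force: 60.0
```

>>> arm_command:
  targets:
    - {"hand":-1,"x":0,"y":0.0005,"z":0,"yaw":0}
    - {"hand":-1,"x":0,"y":0.0005,"z":0,"yaw":0}

```text
clock: 15.4
eef_pos: [544.0, -175.4, 142.6]
eef_rot: [-3.138, 0.0, -0.102]
wrist_force: [1.4, 22.5, 6.2]
finger_gap: 11.6
finger_force: 60.0
```

>>> arm_command:
  targets:
    - {"hand":-1,"x":0,"y":-0.0005,"z":0,"yaw":0}
    - {"hand":-1,"x":0,"y":-0.0005,"z":0,"yaw":0}
    - {"hand":-1,"x":0,"y":0,"z":0,"yaw":0}
    - {"hand":-1,"x":0,"y":0,"z":0,"yaw":0}
  newtons: 30

```text
clock: 15.8
eef_pos: [544.0, -175.3, 142.5]
eef_rot: [-3.14, 0.0, -0.102]
wrist_force: [0.7, 12.1, 2.2]
finger_gap: 11.8
finger_force: 30.0
```

```bash
python3 st.py
```

```text
15.8 [ 544.  -175.3  142.5] [ 0.7 12.1  2.2] [ 1.9  -0.23  0.1 ] 11.8
```

>>> arm_command:
  targets:
    - {"hand":-1,"x":0,"y":-0.0005,"z":0,"yaw":0}
    - {"hand":-1,"x":0,"y":0,"z":0,"yaw":0}
    - {"hand":-0.7,"x":0,"y":0,"z":0,"yaw":0}
    - {"hand":-0.5,"x":0,"y":0,"z":0,"yaw":0}
    - {"hand":-0.2,"x":0,"y":0,"z":0,"yaw":0}
    - {"hand":0.0,"x":0,"y":0,"z":0,"yaw":0}
    - {"hand":0.0,"x":0,"y":0,"z":0,"yaw":0}
    - {"hand":0.0,"x":0,"y":0,"z":0,"yaw":0}
  newtons: 10

```text
clock: 16.6
eef_pos: [543.8, -176.3, 142.4]
eef_rot: [3.142, -0.0, -0.103]
wrist_force: [-0.6, 0.3, -0.8]
finger_gap: 46.4
finger_force: 0.0
```

>>> arm_command:
  targets:
    - {"hand":0,"x":0,"y":0,"z":-0.003,"yaw":0}
    - {"hand":0,"x":0,"y":0,"z":-0.01,"yaw":0}
    - {"hand":0,"x":0,"y":0,"z":-0.015,"yaw":0}
    - {"hand":0,"x":0,"y":0,"z":-0.02,"yaw":0}
    - {"hand":0,"x":0,"y":0,"z":-0.03,"yaw":0}
    - {"hand":0,"x":0,"y":0,"z":-0.03,"yaw":0}
    - {"hand":0,"x":0,"y":-0.03,"z":-0.02,"yaw":0}
    - {"hand":0,"x":0,"y":-0.04,"z":0,"yaw":0}
    - {"hand":0,"x":0,"y":-0.04,"z":0,"yaw":0}
    - {"hand":0,"x":0,"y":-0.04,"z":0,"yaw":0}

```text
clock: 17.6
eef_pos: [559.2, -25.5, 271.6]
eef_rot: [-3.142, -0.001, -0.104]
wrist_force: [-0.2, -0.0, -0.0]
finger_gap: 47.3
finger_force: 0.0
```

```bash
python3 st.py; python3 - <<'E'
from h import *
from cell import camera
j=camera('top')[:,:,::-1]
cv2.imwrite('pics/t5c.png',cv2.resize(j[150:290,345:510],None,fx=4,fy=4,interpolation=cv2.INTER_CUBIC))
E
```

```text
17.6 [559.2 -25.5 271.6] [-0.2 -0.  -0. ] [ 0.04  0.   -0.01] 47.3
```

View pics/t5c.png

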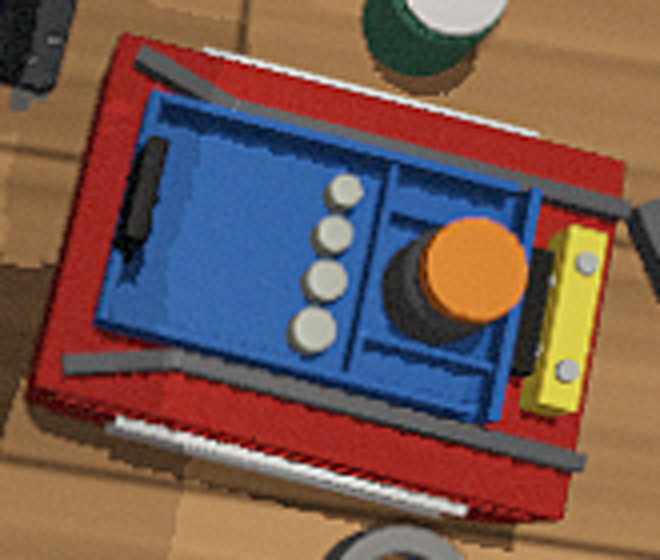

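The tray lies flat between the rails with its nose at (520,290) against the black bumper at (535,310). The jar stands upright, the gripper is clear, and the tin and tape roll haven't moved. I'm handing the job in.

```bash
python3 -c "
from cell import manip
print(manip.sign_off())"
```

```text
the job is handed in; nothing more can be done
None
```

The tray sits flat between the rails with its nose on the bumper and the jar upright in its pocket; the press peaked at about 22 N and was eased before release, and the job was handed in at about 18 s (no verdict was returned).

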